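# Roll-test two pipe-rest rollers, fit the true one

### The job

Two spare rollers stand on the surface plate and one of them runs out: its tyre is not centred on its bearing. Take each roller by the two ends of its axle and roll it along the plate in one direction for a full turn or a little more, pressing only lightly (about 5 N, never as much as 20 N), to feel which one rises and falls. Put the one that does in the scrap crate and set the true one gently in the empty place of the pipe rest, its axle fully home in both slots; leave the tools and fittings on the bench alone.

Things in the scene. Friction and masses are not known exactly. Their poses are not given: they have to be found in the camera images.
- roller_a_axle (a point): the middle of roller A's axle: 25 mm above the plate at the start, for both rollers; y runs along the axle, x is level and across it, z is up. Grip here, across the axle's two end faces (64 mm apart): the axle then stays still in the fingers and the tyre turns on it when rolled. One roller is true, the other not; neither poses nor names tell which
- roller_b_axle (a point): the middle of roller B's axle: 25 mm above the plate at the start, for both rollers; y runs along the axle, x is level and across it, z is up. Grip here, across the axle's two end faces (64 mm apart): the axle then stays still in the fingers and the tyre turns on it when rolled. One roller is true, the other not; neither poses nor names tell which
- roller_a: roller A, about 0.34 kg: rubber tyre 50 mm in diameter, 36 mm wide, on a steel hub 39 mm wide with a sealed bearing in a rubber bush that gives about 1 mm per 8 N; round axle 12 mm in diameter, 64 mm long, its ends 12.5 mm proud of the hub. Same origin and axes as its axle point. Stays where it is put. The faulty one's tyre sits 2.5 mm off its bearing
- roller_b: roller B, about 0.34 kg: rubber tyre 50 mm in diameter, 36 mm wide, on a steel hub 39 mm wide with a sealed bearing in a rubber bush that gives about 1 mm per 8 N; round axle 12 mm in diameter, 64 mm long, its ends 12.5 mm proud of the hub. Same origin and axes as its axle point. Stays where it is put. The faulty one's tyre sits 2.5 mm off its bearing
- roller_a_tyre (a joint): turn of the tyre of roller A on its axle, rad; 0 at the start, no stops; +6.28 for a turn rolled towards the roller's own +x (about 157 mm of travel), minus towards -x. Held by the axle and rolled, the faulty roller's axle rises and falls by 2.5 mm either way once per turn, starting from mid height; the true one's stays level
- roller_b_tyre (a joint): turn of the tyre of roller B on its axle, rad; 0 at the start, no stops; +6.28 for a turn rolled towards the roller's own +x (about 157 mm of travel), minus towards -x. Held by the axle and rolled, the faulty roller's axle rises and falls by 2.5 mm either way once per turn, starting from mid height; the true one's stays level
- plate: fixed cast-iron surface plate, 310 mm (x) by 290 mm (y), flat steel top 45 mm above the bench; origin under its centre. The rollers start on it side by side, 65 to 80 mm either side of its middle line and 70 to 110 mm to the -x side of its centre, their x within 0.1 rad of its x, so the free run is towards +x
- rest_seat (a point): empty place of the pipe rest: where the middle of a seated axle belongs, 50 mm above the bench, y along the axle. Each cheek has an open-topped slot 15 mm wide with a rounded mouth 27 mm wide at its top; slot floors are 6 mm below this point, cheek tops 14 mm above it. A like roller already sits 74 mm away on the -x side
- rest: fixed blue pipe rest: base 160 (x) by 100 (y) by 8 mm with two upright cheeks 4 mm thick, inner faces 45 mm apart, so a seated axle's ends stand 5.5 mm outside the cheeks; fingers there have free room down to the base. Origin under its centre; the empty place is 37 mm to its +x side
- crate: fixed grey slatted scrap crate, open on top: 240 by 240 mm outside, 90 mm high, walls and floor 5 mm; origin under its centre. A copper tube offcut 22 mm in diameter, 120 mm long, lies fixed along its +x wall; the rest of its floor is free
- level: aluminium spirit level beyond the plate's far side, 24 by 200 by 50 mm, loose bystander; origin under its centre
- spanner: steel spanner 180 mm long lying on the bench, loose bystander
- elbow: brass pipe elbow about 50 mm high standing on the bench, loose bystander; origin under its foot
Things that resemble listed ones, but are neither listed nor needed, are in the scene too. What is shaped like the roller_b but blue or white is not meant.

How it is judged:
By the outcome, as a careful person would: the job done as asked, in the order asked, and still so for the second after the job is handed in, with the robot touching nothing.
It also fails if it takes over 72 s, if anything falls off the work surface, if the arm or the gripper's body presses on something with over 40 N, if the wrist force passes 120 N, or if a joint passes its speed limit or range.

### The arm

A 6-joint arm with a two-finger parallel gripper is mounted at the origin on the work surface. World frame = base frame: x ahead of the robot, y to its left, z up, the work surface at z = 0. Lengths are in m, angles in rad, forces in N, time in s.
With the tool pointing down it reaches from about 0.25 to 0.775 m from the base axis. Payload 4 kg.
Tool frame: the origin (TCP) lies between the finger pads; the fingertips stand 14 mm ahead of it and the grasp point (between the pads) lies 5 mm behind it (tip_reach is the distance from the TCP to the fingertips, in m); z points along the fingers, y is the line along which they close (so a half turn about z gives the same grasp; the last joint's range is limited). The gripper opens to 94 mm and grips with 3 to 60 N. Pads are 16 mm wide; open, the fingers measure 119 mm over their backs; the gripper's body (75 mm by 177 mm) begins 78 mm behind the grasp point.
Start: joints at [1.151, 0.087, 1.371, -0, 1.684, -0.103], TCP at [0.171, 0.523, 0.22] pointing down, gripper open.
Joint ranges: [-3.1, 3.1], [-0.76, 2.03], [0.27, 2.55], [-1.08, 4.22], [0.17, 2.65], [-2.57, 2.57]. Speed limits (rad/s): [2.79, 2.79, 3.14, 3.14, 3.14, 3.14].

### API

Orientations are given as [roll, pitch, yaw] about the fixed x, y, z axes, in that order (R = Rz(yaw) Ry(pitch) Rx(roll)).
In Python, from bench import * gives the robot as it stands. The module is installed in compiled form; this text tells all that it offers.
- The arm moves only by the tool servo_tool, never from a script. Its argument "targets" is a list of rows, each a list of 4 numbers: the shift along the tool's x, y, z in cm, then the turn about the tool's z in degrees. A call has 1 to 8 rows; each row is the pose to reach, as a shift and turn from the pose commanded when the call began, along the tool's axes at that moment; what a row does not reach only later rows make up. A row lasts 1/8 s, in which the tool goes at most 62.5 mm and 10.7 degrees, less where a joint would pass 70% of its speed; a pose out of reach is approached as far as the arm can. A call with a gripper value outside its range is refused whole. "claw" is the closure in counts, from 0 (fully open) to 255 (shut), set as the call begins (left out, the last holds). The fingers move at their own pace and stop on an object; the grip force is fixed at half the most. Time passes only in rows, so rows that repeat a pose let the fingers close. It gives the time, the measured TCP pose, the force, the opening and the grip force at its end, in the units of the state.
- get_obs(): the state, without advancing time (a new reading comes with each control period).
- snapshot(name): name is "side" or "top"; returns the picture (420x560x3 uint8, blue, green, red); there is no depth.
- camera_model(name): a dict with "camera_matrix" (3x3 intrinsics, pixels), "k1" (the pictures are not rectified: a ray, as slopes to the right and down, at radius r is drawn at 1 + k1 r^2 times it, then the intrinsics apply), "camera_from_world" (4x4, takes a point from world to camera coordinates). Camera axes: x right, y up, looking along -z (the intrinsics and any distortion apply to the point x, -y, -z); pixel columns grow to the right and rows downward; lengths in m; the calibration is good to about 2 mm. A picture is of the moment at which its call begins. camera_model takes no time and is no camera call.
- close_job(): hands the job in; it is judged then, once.
The state is a dict: "time": time; "joint_positions": joint angles; "qvel": joint speeds; "joint_torque": joint torques, N m; "tool_pos": TCP position; "ee_rot": TCP orientation; "wrist_force": force on the tool from outside, world axes, zero at the start; "wrist_torque": the same for the moment, N m; "width": finger opening in m; "finger_force": force on a finger pad.
Only numpy, scipy, OpenCV 4.12 (cv2) and the standard library are available. Lean on these libraries where they do the work, as an engineer would, in place of code of your own. Each camera call takes 0.05 s, during which the arm holds its last target. There are 200 camera calls.

## Working session

There is one attempt and no reset: what is moved stays moved. The work goes in short steps, Python scripts to look and compute and a tool call to move; the robot and the scene stay as the last step left them, time stands still between calls to the robot, and variables do not carry over. Pictures are saved under pics/ and viewed, at most 10 in all, crops included, and the job is handed in when it is done.

Besides the shell and the picture viewer there is one more tool, called after "Emit:" by a JSON object that holds its "method" and its "body". servo_tool: Moves the arm, as the interface text tells. Its arguments: {"type":"object","properties":{"targets":{"type":"array"},"claw":{"type":"number"}},"required":["targets"]}

```bash
mkdir -p pics; cat > h.py <<'E'
from bench import *
import numpy as np, cv2
def proj(n,P):
    m=camera_model(n);K=np.array(m["camera_matrix"]);T=np.array(m["camera_from_world"])
    p=np.atleast_2d(P)@T[:3,:3].T+T[:3,3]
    s=np.c_[p[:,0]/-p[:,2],-p[:,1]/-p[:,2]]
    s=s*(1+m["k1"]*(s**2).sum(1,keepdims=True))
    return s@K[:2,:2].T+K[:2,2]
def back(n,uv,z):
    "pixels -> world points at height z"
    m=camera_model(n);K=np.array(m["camera_matrix"]);T=np.array(m["camera_from_world"])
    d=cv2.undistortPoints(np.array(uv,float).reshape(-1,1,2),K,np.array([m["k1"],0,0,0.])) [:,0]
    r=np.c_[d[:,0],-d[:,1],-np.ones(len(d))]@T[:3,:3]
    c=-T[:3,:3].T@T[:3,3]
    return c+r*((z-c[2])/r[:,2])[:,None]
E
python3 - <<'E'
from h import *
for n in("top","side"):
    cv2.imwrite(f"pics/{n}0.png",snapshot(n))
    m=camera_model(n);T=np.array(m["camera_from_world"]);print(n,m["k1"],np.round(m["camera_matrix"],1).tolist(),np.round(-T[:3,:3].T@T[:3,3],3),np.round(T[:3,:3],2).tolist())
o=get_obs();print({k:np.round(v,3).tolist() for k,v in o.items()})
E
```

```text
top -0.10479674501291754 [[444.5, 0.0, 279.7], [0.0, 444.5, 206.1], [0.0, 0.0, 1.0]] [0.464 0.    1.079] [[-0.02, -1.0, -0.0], [1.0, -0.02, 0.04], [-0.04, -0.0, 1.0]]
side -0.13085975548318662 [[435.4, 0.0, 282.3], [0.0, 435.4, 212.5], [0.0, 0.0, 1.0]] [ 0.263 -0.945  0.686] [[0.97, -0.26, 0.01], [0.13, 0.52, 0.84], [-0.22, -0.81, 0.54]]
{'time': 0.1, 'joint_positions': [1.151, 0.088, 1.372, -0.0, 1.684, -0.103], 'qvel': [-0.001, -0.001, -0.002, -0.001, -0.001, -0.001], 'joint_torque': [0.004, -34.125, -30.33, 0.072, 0.03, -0.0], 'tool_pos': [0.171, 0.522, 0.218], 'ee_rot': [-3.14, -0.0, 2.825], 'wrist_force': [-0.672, -0.676, 0.481], 'wrist_torque': [-0.032, -0.05, -0.016], 'finger_force': 0.0, 'width': 0.094}
```

View pics/top0.png

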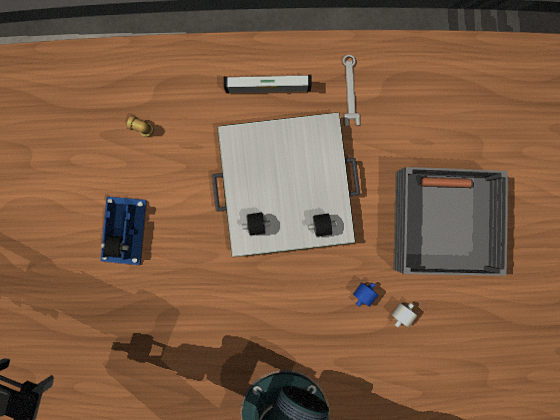

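View pics/side0.png

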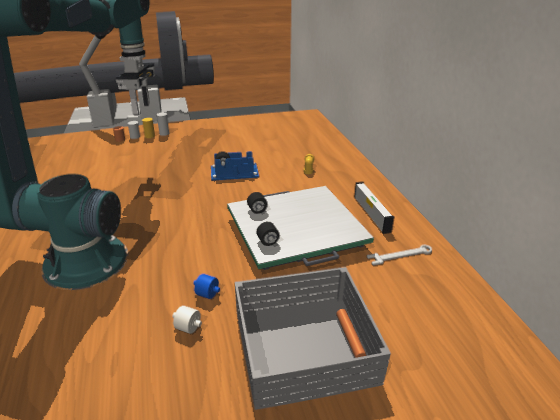

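Candidates for "roller": black on the plate at top (256,224) and (322,225), blue (366,294), white (404,315), and black one already in the rest (118,243). I choose the two black ones on the plate. Rest is at (124,231), crate at (452,222). I'll check in a close crop.

```bash
python3 - <<'E'
from h import *
im=snapshot("top"); cv2.imwrite("pics/raw.png",im)
a=cv2.resize(im[195:250,235:350],None,fx=6.5,fy=6.5,interpolation=cv2.INTER_CUBIC)[:,:745]
b=cv2.resize(im[190:270,95:155],None,fx=3,fy=3,interpolation=cv2.INTER_CUBIC)
c=np.zeros((600,750,3),np.uint8);c[:a.shape[0],:a.shape[1]]=a;c[360:600,:180]=b
s=snapshot("side");d=cv2.resize(s[145:185,205:265],None,fx=6,fy=6,interpolation=cv2.INTER_CUBIC);c[360:600,190:550]=d
cv2.imwrite("pics/crop.png",c)
# plate corners at z=.045
p=back("top",[(219,126),(340,113),(355,243),(234,257)],.045);print(p.round(3),p.mean(0).round(3),np.linalg.norm(np.diff(p,axis=0),axis=1))
# dark blobs (tyres)
g=im.max(2)
for (x0,y0,x1,y1) in((240,205,275,242),(305,205,340,242)):
    m=np.zeros_like(g);m[y0:y1,x0:x1]=(g[y0:y1,x0:x1]<60)
    n,l,st,ce=cv2.connectedComponentsWithStats(m);k=1+st[1:,4].argmax()
    pts=np.argwhere(l==k)[:,::-1].astype(np.float32);r=cv2.minAreaRect(pts);print(st[k],ce[k],r,back("top",[ce[k],r[0]],.08).round(4))
# rest & crate
p=back("top",[(107,197),(148,200),(143,265),(101,262)],.008);print(p.round(3),p.mean(0))
p=back("top",[(397,168),(508,171),(507,274),(397,273)],.09);print(p.round(3),p.mean(0))
E
```

```text
[[ 0.697  0.141  0.045]
 [ 0.723 -0.146  0.045]
 [ 0.416 -0.172  0.045]
 [ 0.389  0.11   0.045]] [ 0.556 -0.017  0.045] [0.28730133 0.30787959 0.2833239 ]
[247 213  20  22 347] [255.7925072  223.58789625] ((256.8564453125, 223.56434631347656), (21.194292068481445, 18.70669937133789), 84.2894058227539) [[0.4658 0.0556 0.08  ]
 [0.4658 0.0532 0.08  ]]
[313 214  19  23 346] [322.60404624 224.57803468] ((322.60809326171875, 224.64865112304688), (21.207469940185547, 16.76869773864746), 80.53767395019531) [[ 0.4606 -0.0945  0.08  ]
 [ 0.4604 -0.0945  0.08  ]]
[[0.538 0.425 0.008]
 [0.528 0.322 0.008]
 [0.37  0.336 0.008]
 [0.379 0.441 0.008]] [0.45368514 0.38087414 0.008     ]
[[ 0.584 -0.265  0.09 ]
 [ 0.574 -0.526  0.09 ]
 [ 0.338 -0.515  0.09 ]
 [ 0.349 -0.258  0.09 ]] [ 0.46141949 -0.39072428  0.09      ]
```

View pics/crop.png

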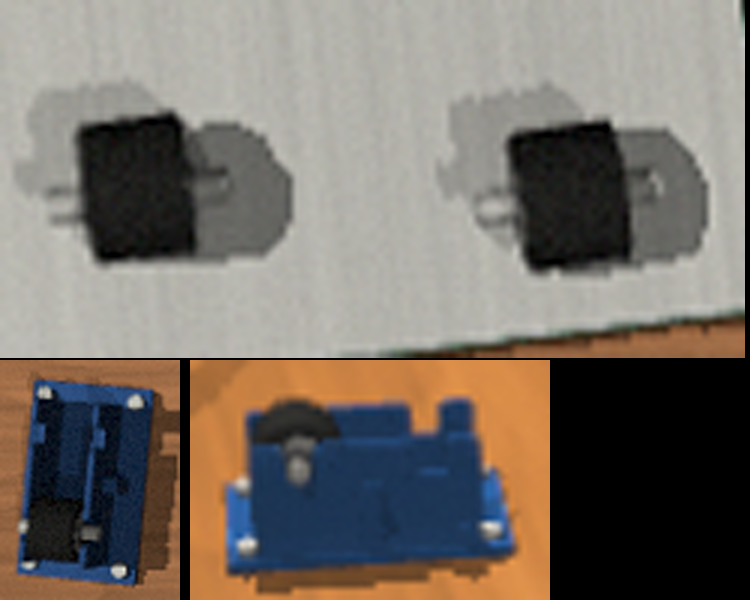

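The crop shows the black rollers with steel axles: left axle runs from (48,203) to (228,185), right from (480,210) to (660,182) in crop pixels. The rest's empty place is at its upper (+x) end, and the like roller is at crop (52,530).

```bash
python3 - <<'E'
from h import *
f=lambda q:np.array(q)/6.5+[235,195]-.4
for n,c,ax in(("L",[(80,128),(178,113),(197,250),(98,263)],[(48,203),(228,185)]),("R",[(510,135),(610,120),(632,258),(530,270)],[(480,210),(660,182)])):
    t=back("top",f(c),.07);a=back("top",f(ax),.07)
    ang=lambda v:np.arctan2(v[1],v[0])
    print(n,"tyre",t.mean(0).round(4),"yaw",ang(t[0]-t[3]).round(3),ang(t[1]-t[2]).round(3),"axle mid",a.mean(0).round(4),"len",np.linalg.norm(a[0]-a[1]).round(4),"yaw",(ang(a[0]-a[1])-np.pi/2).round(3))
im=cv2.imread("pics/raw.png")
cv2.imwrite("pics/rest.png",cv2.resize(im[192:270,95:155],None,fx=7.5,fy=7.5,interpolation=cv2.INTER_CUBIC))
o=np.array(proj("top",[[.4905,.3774,.064]]));print(o)
E
```

```text
L tyre [0.4658 0.056  0.07  ] yaw 0.115 0.119 axle mid [0.4639 0.0561 0.07  ] len 0.0632 yaw 0.08
R tyre [ 0.4603 -0.0949  0.07  ] yaw 0.125 0.135 axle mid [ 0.4602 -0.0947  0.07  ] len 0.0637 yaw 0.133
[[117.52153812 215.40343065]]
```

View pics/rest.png

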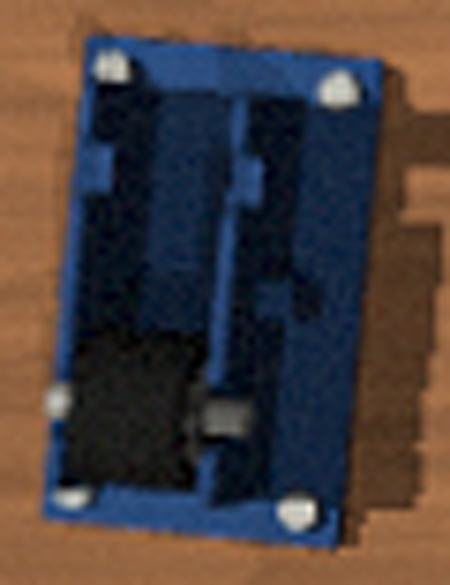

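The rest view shows the two slot floors at crop (97,167) and (248,180), and the seated roller's tyre at (135,412) with its axle end at (228,417).

```bash
python3 - <<'E'
from h import *
f=lambda q:np.array(q)/7.5+[95,192]-.4
s=back("top",f([(97,168),(248,181)]),.044);v=s[0]-s[1];print("slots",s.round(4),s.mean(0).round(4),np.linalg.norm(v).round(4),"yaw",(np.arctan2(v[1],v[0])-np.pi/2).round(3))
t=back("top",f([(85,335),(215,345),(195,490),(62,475)]),.05);print("roller",t.mean(0).round(4))
a=back("top",f([(228,416),(57,402)]),.05);print("axle",a.round(4),a.mean(0).round(4))
c=back("top",f([(95,40),(382,62),(340,545),(47,515)]),.008);print("base",c.mean(0).round(4),np.linalg.norm(np.diff(c,axis=0),axis=1).round(3))
for y in(-.075,-.085,-.095):
    for z in (.044,.05): pass
for q in s.mean(0)[None],t.mean(0)[None]: pass
print("d",np.linalg.norm(s.mean(0)[:2]-a.mean(0)[:2]))
o=get_obs();p=o["tool_pos"];print(o["tool_pos"],o["ee_rot"][2])
yaw=o["ee_rot"][2];X=np.array([np.cos(yaw),np.sin(yaw)]);Y=np.array([np.sin(yaw),-np.cos(yaw)])
for t in((.465,.056),(.4602,-.0948)):
    d=np.array(t)-p[:2];print((d@X*100).round(2),(d@Y*100).round(2))
E
```

```text
slots [[0.4948 0.4092 0.044 ]
 [0.4898 0.3602 0.044 ]] [0.4923 0.3847 0.044 ] 0.0493 yaw -0.101
roller [0.4182 0.3939 0.05  ]
axle [[0.4164 0.3653 0.05  ]
 [0.4214 0.4205 0.05  ]] [0.4189 0.3929 0.05  ]
base [0.4554 0.3842 0.008 ] [0.097 0.157 0.099]
d 0.07385008384489912
[0.17119819 0.52234416 0.21873905] 2.8247985590770677
-42.45 -35.16
-46.69 -49.64
```

Emit:
{"method": "servo_tool", "body": {"targets": [[-6, -5, 0, -4], [-12, -10, 0, -8], [-18, -15, 0, -12], [-24, -20, 0, -16], [-29, -24, 0, -20], [-34, -28, 0, -24.5], [-39, -32.2, 0, -24.5], [-42.45, -35.15, 0, -24.5]], "claw": 0}}

```text
time: 1.2
tool_pos: [0.4388, 0.0979, 0.2195]
ee_rot: [3.141, 0.001, -3.031]
wrist_force: [-0.0, 0.1, 0.9]
width: 0.0938
finger_force: 0.0
```

Emit:
{"method": "servo_tool", "body": {"targets": [[0, 0, 0, 0], [0, 0, 0, 0]]}}

```text
time: 1.45
tool_pos: [0.4379, 0.0999, 0.2192]
ee_rot: [3.141, -0.001, -3.032]
wrist_force: [-0.4, 0.5, 0.2]
width: 0.0938
finger_force: 0.0
```

Emit:
{"method": "servo_tool", "body": {"targets": [[-1.1, -2.3, 1, 0], [-2.2, -4.65, 5, 0], [-2.2, -4.65, 9.5, 0], [-2.2, -4.65, 9.5, 0], [-2.2, -4.65, 9.5, 0], [-2.2, -4.65, 9.5, 0]]}}

```text
time: 2.2
tool_pos: [0.4666, 0.0568, 0.1272]
ee_rot: [-3.141, 0.005, -3.029]
wrist_force: [-0.1, 0.2, -0.0]
width: 0.0938
finger_force: 0.0
```

```bash
python3 - <<'E'
from h import *
o=get_obs();print(o["tool_pos"],o["ee_rot"],o["wrist_force"])
a=snapshot("side");t=snapshot("top")
cv2.imwrite("pics/chk1.png",np.hstack([cv2.resize(a[150:260,215:305],None,fx=4.5,fy=4.5,interpolation=3),cv2.resize(t[185:295,215:305],None,fx=4.2,fy=4.5,interpolation=3)]))
E
```

```text
[0.4665816  0.05679618 0.12719099] [-3.14121907  0.00490385 -3.02931469] [-0.1051814   0.15913338 -0.03545267]
```

View pics/chk1.png

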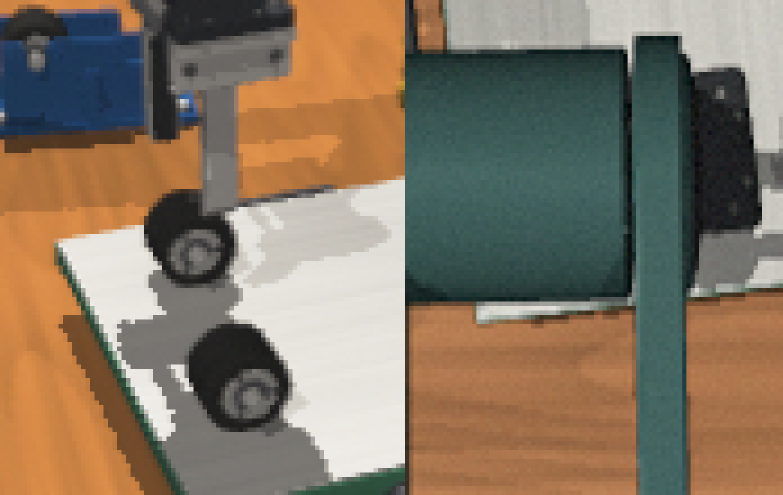

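The side crop shows the open finger directly above and in line with the left roller. Its axle end is at about (199,252), which is side pixel (259,206).

```bash
python3 - <<'E'
from h import *
print(proj("side",[[.4685,.0242,.07],[.4585,.0242,.07],[.4685,.0342,.07]]).round(1))
print(proj("side",[[.4602+.0042,-.0948-.0317,.07]]).round(1), np.array([238,402])/4.5+[215,150])
E
```

```text
[[260.4 207.4]
 [256.8 207.9]
 [259.6 205.5]]
[[272.6 239.9]] [267.88888889 239.33333333]
```

Emit:
{"method": "servo_tool", "body": {"targets": [[0.15, -0.1, 3, 0], [0.15, -0.1, 5.8, 0], [0.15, -0.1, 5.8, 0], [0.15, -0.1, 5.8, 0], [0.15, -0.1, 5.8, 0]]}}

```text
time: 2.92
tool_pos: [0.4651, 0.0549, 0.0683]
ee_rot: [-3.141, 0.003, -3.031]
wrist_force: [0.2, -0.5, 0.1]
width: 0.094
finger_force: 0.0
```

Emit:
{"method": "servo_tool", "body": {"targets": [[0, 0, 0.3, 0], [0, 0, 0.3, 0], [0, 0, 0.3, 0]]}}

```text
time: 3.3
tool_pos: [0.4638, 0.0549, 0.0635]
ee_rot: [3.142, 0.0, -3.031]
wrist_force: [-0.3, 0.2, -0.9]
width: 0.0939
finger_force: 0.0
```

Emit:
{"method": "servo_tool", "body": {"targets": [[0, 0, 0, 0], [0, 0, 0, 0], [0, 0, 0, 0], [0, 0, 0, 0]], "claw": 255}}

```text
time: 3.8
tool_pos: [0.4638, 0.0554, 0.0635]
ee_rot: [3.14, 0.0, -3.031]
wrist_force: [-1.0, 2.2, -0.1]
width: 0.0638
finger_force: 30.0
```

Emit:
{"method": "servo_tool", "body": {"targets": [[0, 0, 0.05, 0], [0, 0, 0.05, 0], [0, 0, 0.05, 0]]}}

```text
time: 4.18
tool_pos: [0.4639, 0.0554, 0.0632]
ee_rot: [3.141, 0.0, -3.031]
wrist_force: [-0.7, 3.0, 2.4]
width: 0.0635
finger_force: 30.0
```

Emit:
{"method": "servo_tool", "body": {"targets": [[-0.2, 0, 0.02, 0], [-0.4, 0, 0.02, 0], [-0.6, 0, 0.02, 0], [-0.6, 0, 0.02, 0]]}}

```text
time: 4.68
tool_pos: [0.4706, 0.0561, 0.0635]
ee_rot: [3.14, 0.002, -3.031]
wrist_force: [0.2, 5.1, 5.8]
width: 0.0636
finger_force: 30.0
```

Emit:
{"method": "servo_tool", "body": {"targets": [[-0.2, 0, 0, 0], [-0.4, 0, 0, 0], [-0.5, 0, 0, 0], [-0.5, 0, 0, 0]]}}

```text
time: 5.18
tool_pos: [0.4757, 0.0567, 0.0639]
ee_rot: [3.14, 0.002, -3.031]
wrist_force: [-1.0, 6.1, 7.6]
width: 0.0633
finger_force: 30.0
```

Emit:
{"method": "servo_tool", "body": {"targets": [[-0.3, 0, -0.05, 0], [-0.6, 0, -0.08, 0], [-1.0, 0, -0.1, 0], [-1.0, 0, -0.1, 0]]}}

```text
time: 5.68
tool_pos: [0.4858, 0.058, 0.0647]
ee_rot: [3.14, 0.002, -3.031]
wrist_force: [0.1, 5.5, 6.2]
width: 0.0635
finger_force: 30.0
```

Emit:
{"method": "servo_tool", "body": {"targets": [[-0.3, 0, -0.03, 0], [-0.6, 0, -0.04, 0], [-1.0, 0, -0.06, 0], [-1.4, 0, -0.06, 0], [-1.7, 0, -0.06, 0], [-1.7, 0, -0.06, 0]]}}

```text
time: 6.42
tool_pos: [0.5028, 0.0599, 0.0653]
ee_rot: [3.14, 0.003, -3.031]
wrist_force: [-0.5, 6.3, 5.1]
width: 0.0632
finger_force: 30.0
```

Emit:
{"method": "servo_tool", "body": {"targets": [[-0.4, 0, 0, 0], [-0.8, 0, 0.01, 0], [-1.2, 0, 0.03, 0], [-1.6, 0, 0.05, 0], [-2.0, 0, 0.08, 0], [-2.0, 0, 0.08, 0]]}}

```text
time: 7.18
tool_pos: [0.5231, 0.0622, 0.0648]
ee_rot: [3.14, 0.004, -3.031]
wrist_force: [-0.5, 5.9, 5.9]
width: 0.0637
finger_force: 30.0
```

Emit:
{"method": "servo_tool", "body": {"targets": [[-0.4, 0, 0.03, 0], [-0.8, 0, 0.065, 0], [-1.2, 0, 0.1, 0], [-1.6, 0, 0.135, 0], [-2.0, 0, 0.17, 0], [-2.0, 0, 0.17, 0]]}}

```text
time: 7.92
tool_pos: [0.5431, 0.0645, 0.0632]
ee_rot: [3.14, 0.004, -3.031]
wrist_force: [0.5, 4.4, 5.3]
width: 0.0633
finger_force: 30.0
```

Emit:
{"method": "servo_tool", "body": {"targets": [[-0.4, 0, 0.04, 0], [-0.8, 0, 0.08, 0], [-1.2, 0, 0.115, 0], [-1.6, 0, 0.145, 0], [-2.0, 0, 0.175, 0], [-2.4, 0, 0.2, 0], [-2.8, 0, 0.215, 0], [-2.8, 0, 0.215, 0]]}}

```text
time: 8.93
tool_pos: [0.5707, 0.0676, 0.0608]
ee_rot: [3.14, 0.003, -3.03]
wrist_force: [-1.5, 5.5, 4.9]
width: 0.0638
finger_force: 30.0
```

Emit:
{"method": "servo_tool", "body": {"targets": [[-0.4, 0, 0.01, 0], [-0.8, 0, 0.02, 0], [-1.2, 0, 0.02, 0], [-1.6, 0, 0.01, 0], [-2.0, 0, 0, 0], [-2.4, 0, -0.02, 0], [-2.8, 0, -0.045, 0], [-2.8, 0, -0.045, 0]]}}

```text
time: 9.93
tool_pos: [0.598, 0.0707, 0.061]
ee_rot: [3.14, 0.002, -3.03]
wrist_force: [-0.5, 5.1, 4.0]
width: 0.0638
finger_force: 30.0
```

Emit:
{"method": "servo_tool", "body": {"targets": [[-0.4, 0, -0.03, 0], [-0.8, 0, -0.06, 0], [-1.2, 0, -0.095, 0], [-1.6, 0, -0.13, 0], [-2.0, 0, -0.17, 0], [-2.4, 0, -0.21, 0], [-2.8, 0, -0.25, 0], [-2.8, 0, -0.25, 0]]}}

```text
time: 10.92
tool_pos: [0.6258, 0.0738, 0.0635]
ee_rot: [3.14, 0.002, -3.03]
wrist_force: [-1.1, 4.6, 4.8]
width: 0.063
finger_force: 30.0
```

Roller L rose and fell about ±2.5 mm over one full turn, so it is the faulty one. I'll release it here and feel the other.

Emit:
{"method": "servo_tool", "body": {"targets": [[0, 0, -0.05, 0], [0, 0, -0.05, 0], [0, 0, -0.05, 0]]}}

```text
time: 11.3
tool_pos: [0.6254, 0.0737, 0.0636]
ee_rot: [3.14, 0.002, -3.03]
wrist_force: [-0.3, 5.7, 4.6]
width: 0.0633
finger_force: 30.0
```

Emit:
{"method": "servo_tool", "body": {"targets": [[0, 0, 0, 0], [0, 0, 0, 0], [0, 0, 0, 0], [0, 0, -3, 0], [0, 0, -6.5, 0], [0, 0, -6.5, 0]], "claw": 0}}

```text
time: 12.05
tool_pos: [0.627, 0.0724, 0.132]
ee_rot: [-3.14, 0.007, -3.031]
wrist_force: [-0.4, -0.4, 0.3]
width: 0.0942
finger_force: 0.0
```

Emit:
{"method": "servo_tool", "body": {"targets": [[4, -3.5, 0, -1], [8, -7, 0, -1], [12, -10.5, 0, -1], [16, -13.5, 0, -1], [18.3, -14.9, 0, -1], [18.3, -14.9, 0, -1], [18.3, -14.9, 0, -1]]}}

```text
time: 12.92
tool_pos: [0.4595, -0.0952, 0.1274]
ee_rot: [3.141, -0.001, -3.013]
wrist_force: [0.1, 0.6, -1.3]
width: 0.0936
finger_force: 0.0
```

```bash
python3 - <<'E'
from h import *
o=get_obs();print(o["tool_pos"],o["ee_rot"],o["wrist_force"])
a=snapshot("side");t=snapshot("top");cv2.imwrite("pics/s2raw.png",a)
cv2.imwrite("pics/chk2.png",np.hstack([cv2.resize(a[180:260,225:365],None,fx=4,fy=5,interpolation=3)]))
print(proj("side",[[.4602+.0042,-.0948-.0317,.07]]))
E
```

```text
[ 0.4595074  -0.09520554  0.1273962 ] [ 3.14084685e+00 -5.41814506e-04 -3.01331775e+00] [ 0.14487132  0.5744753  -1.26929881]
[[272.61814445 239.87920932]]
```

View pics/chk2.png

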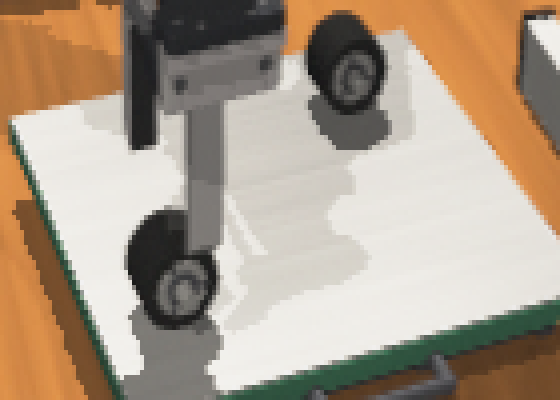

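Roller R's axle end is at crop (183,292), which is side pixel (270.8,238.4), within 2 px of the prediction. The finger is in line. L stands parked at crop (350,75).

Emit:
{"method": "servo_tool", "body": {"targets": [[0, 0, 3, 0], [0, 0, 5.5, 0], [0, 0, 6.4, 0], [0, 0, 6.4, 0], [0, 0, 6.4, 0], [0, 0, 6.4, 0]]}}

```text
time: 13.78
tool_pos: [0.4603, -0.0958, 0.0654]
ee_rot: [-3.141, 0.002, -3.013]
wrist_force: [-0.8, -0.2, -0.4]
width: 0.094
finger_force: 0.0
```

Emit:
{"method": "servo_tool", "body": {"targets": [[0, 0, 0, 0], [0, 0, 0, 0], [0, 0, 0, 0], [0, 0, 0, 0]], "claw": 255}}

```text
time: 14.28
tool_pos: [0.4593, -0.0949, 0.0642]
ee_rot: [3.14, 0.0, -3.013]
wrist_force: [0.4, 2.5, 1.1]
width: 0.0633
finger_force: 30.0
```

Emit:
{"method": "servo_tool", "body": {"targets": [[0, 0, 0.05, 0], [0, 0, 0.05, 0], [0, 0, 0.05, 0]]}}

```text
time: 14.65
tool_pos: [0.4595, -0.0949, 0.0639]
ee_rot: [3.14, 0.0, -3.013]
wrist_force: [-0.2, 4.3, 2.9]
width: 0.0634
finger_force: 30.0
```

Emit:
{"method": "servo_tool", "body": {"targets": [[-0.3, 0, 0.02, 0], [-0.6, 0, 0.02, 0], [-1, 0, 0.02, 0], [-1, 0, 0.02, 0]]}}

```text
time: 15.15
tool_pos: [0.4699, -0.0936, 0.0638]
ee_rot: [3.14, 0.001, -3.013]
wrist_force: [-0.3, 4.1, 3.9]
width: 0.0632
finger_force: 30.0
```

Emit:
{"method": "servo_tool", "body": {"targets": [[-0.4, 0, 0, 0], [-0.8, 0, 0, 0], [-1, 0, 0, 0], [-1, 0, 0, 0]]}}

```text
time: 15.65
tool_pos: [0.4798, -0.0924, 0.0638]
ee_rot: [3.14, 0.001, -3.013]
wrist_force: [-0.6, 4.8, 3.4]
width: 0.0635
finger_force: 30.0
```

Level so far. Continuing to complete the turn.

Emit:
{"method": "servo_tool", "body": {"targets": [[-0.5, 0, 0, 0], [-1, 0, 0, 0], [-1.5, 0, 0, 0], [-2, 0, 0, 0], [-2.5, 0, 0, 0], [-3, 0, 0, 0], [-3.5, 0, 0, 0], [-4, 0, 0, 0]]}}

```text
time: 16.65
tool_pos: [0.5194, -0.0873, 0.0638]
ee_rot: [3.141, 0.001, -3.013]
wrist_force: [-1.5, 5.6, 3.8]
width: 0.0633
finger_force: 30.0
```

Emit:
{"method": "servo_tool", "body": {"targets": [[-0.5, 0, 0, 0], [-1, 0, 0, 0], [-1.5, 0, 0, 0], [-2, 0, 0, 0], [-2.5, 0, 0, 0], [-3, 0, 0, 0], [-3.5, 0, 0, 0], [-4, 0, 0, 0]]}}

```text
time: 17.65
tool_pos: [0.5591, -0.0823, 0.0638]
ee_rot: [3.141, 0.001, -3.013]
wrist_force: [-2.3, 5.1, 4.0]
width: 0.0631
finger_force: 30.0
```

Emit:
{"method": "servo_tool", "body": {"targets": [[-0.5, 0, 0, 0], [-1, 0, 0, 0], [-1.5, 0, 0, 0], [-2, 0, 0, 0], [-2.5, 0, 0, 0], [-3, 0, 0, 0], [-3.5, 0, 0, 0], [-4, 0, 0, 0]]}}

```text
time: 18.65
tool_pos: [0.5988, -0.0772, 0.0638]
ee_rot: [3.141, 0.001, -3.013]
wrist_force: [-0.4, 5.4, 4.2]
width: 0.0636
finger_force: 30.0
```

Emit:
{"method": "servo_tool", "body": {"targets": [[-0.5, 0, 0, 0], [-1, 0, 0, 0], [-1.5, 0, 0, 0], [-2, 0, 0, 0], [-2.3, 0, 0, 0], [-2.3, 0, 0, 0]]}}

```text
time: 19.4
tool_pos: [0.6219, -0.0743, 0.0638]
ee_rot: [3.141, 0.001, -3.013]
wrist_force: [-1.6, 5.8, 4.6]
width: 0.0633
finger_force: 30.0
```

Roller R is true. Releasing it and fetching the faulty one.

Emit:
{"method": "servo_tool", "body": {"targets": [[0, 0, -0.07, 0], [0, 0, -0.07, 0]]}}

```text
time: 19.65
tool_pos: [0.6211, -0.0747, 0.064]
ee_rot: [3.142, -0.0, -3.013]
wrist_force: [-0.4, 3.1, 2.9]
width: 0.0635
finger_force: 30.0
```

Emit:
{"method": "servo_tool", "body": {"targets": [[0, 0, 0, 0], [0, 0, 0, 0], [0, 0, 0, 0], [0, 0, -3, 0], [0, 0, -6.2, 0], [0, 0, -6.2, 0]], "claw": 0}}

```text
time: 20.4
tool_pos: [0.623, -0.0755, 0.1295]
ee_rot: [-3.139, 0.006, -3.014]
wrist_force: [-0.6, -0.0, -0.1]
width: 0.0939
finger_force: 0.0
```

Emit:
{"method": "servo_tool", "body": {"targets": [[-0.8, 5, 0, 1], [-1.6, 10, 0, 1], [-2.3, 14.6, 0, 1], [-2.3, 14.6, 0, 1], [-2.3, 14.6, 0, 1], [-2.3, 14.6, 0, 1]]}}

```text
time: 21.15
tool_pos: [0.625, 0.0716, 0.1254]
ee_rot: [-3.141, -0.001, -3.032]
wrist_force: [1.0, 0.4, 1.1]
width: 0.0941
finger_force: 0.0
```

Emit:
{"method": "servo_tool", "body": {"targets": [[0, 0.1, 3, 0], [0, 0.1, 5.5, 0], [0, 0.1, 6.1, 0], [0, 0.1, 6.1, 0], [0, 0.1, 6.1, 0], [0, 0.1, 6.1, 0]]}}

```text
time: 21.9
tool_pos: [0.6259, 0.074, 0.0666]
ee_rot: [-3.141, 0.002, -3.031]
wrist_force: [-0.3, 0.7, 0.5]
width: 0.0938
finger_force: 0.0
```

Emit:
{"method": "servo_tool", "body": {"targets": [[0, 0, 0, 0], [0, 0, 0, 0], [0, 0, 0, 0], [0, 0, 0, 0]], "claw": 255}}

```text
time: 22.4
tool_pos: [0.6251, 0.074, 0.0652]
ee_rot: [-3.141, 0.0, -3.031]
wrist_force: [-0.1, 0.2, -0.5]
width: 0.0636
finger_force: 30.0
```

Emit:
{"method": "servo_tool", "body": {"targets": [[0, 0, -3, 0], [0, 0, -8, 0], [0, 0, -12, 0], [0, 0, -15, 0], [0, 0, -15, 0], [0, 0, -15, 0]]}}

```text
time: 23.15
tool_pos: [0.6241, 0.074, 0.2125]
ee_rot: [3.141, -0.004, -3.031]
wrist_force: [-0.0, -1.2, -3.5]
width: 0.0633
finger_force: 30.0
```

Emit:
{"method": "servo_tool", "body": {"targets": [[2.3, -4.4, 0, 0], [4.7, -8.8, 0, 0], [7, -13.2, 0, 2], [9.4, -17.6, 0, 4], [11.7, -22, 0, 6], [14, -26.5, 0, 8], [16.4, -31, 0, 8.7], [18.7, -35.3, 0, 8.7]]}}

```text
time: 24.15
tool_pos: [0.4764, -0.2982, 0.2119]
ee_rot: [3.138, -0.004, 3.1]
wrist_force: [0.5, 0.4, -4.2]
width: 0.0634
finger_force: 30.0
```

Emit:
{"method": "servo_tool", "body": {"targets": [[0, 0, 0, 0]]}}

```text
time: 24.28
tool_pos: [0.4757, -0.2998, 0.2117]
ee_rot: [3.139, -0.005, 3.095]
wrist_force: [-0.1, 0.8, -4.7]
width: 0.0637
finger_force: 30.0
```

Emit:
{"method": "servo_tool", "body": {"targets": [[1.6, -4.6, 0, 0], [3.2, -9.25, 0, 0], [3.2, -9.25, 2, 0], [3.2, -9.25, 7, 0], [3.2, -9.25, 12, 0], [3.2, -9.25, 15.5, 0], [3.2, -9.25, 17.7, 0], [3.2, -9.25, 17.7, 0]]}}

```text
time: 25.28
tool_pos: [0.4407, -0.3851, 0.0335]
ee_rot: [3.134, -0.006, 3.102]
wrist_force: [-0.1, 0.8, -3.1]
width: 0.0638
finger_force: 30.0
```

Emit:
{"method": "servo_tool", "body": {"targets": [[0, 0, 0.3, 0], [0, 0, 0.5, 0], [0, 0, 0.5, 0], [0, 0, 0.5, 0]]}}

```text
time: 25.78
tool_pos: [0.4428, -0.3889, 0.0338]
ee_rot: [-3.141, 0.001, 3.1]
wrist_force: [0.4, 0.4, -3.3]
width: 0.0637
finger_force: 30.0
```

Emit:
{"method": "servo_tool", "body": {"targets": [[0, 0, 0.3, 0], [0, 0, 0.5, 0], [0, 0, 0.5, 0], [0, 0, 0.5, 0]]}}

```text
time: 26.28
tool_pos: [0.4425, -0.3885, 0.0281]
ee_rot: [3.141, -0.0, 3.101]
wrist_force: [0.9, -0.1, -3.3]
width: 0.0637
finger_force: 30.0
```

Emit:
{"method": "servo_tool", "body": {"targets": [[0, 0, 0.1, 0], [0, 0, 0.2, 0], [0, 0, 0.25, 0], [0, 0, 0.25, 0]]}}

```text
time: 26.78
tool_pos: [0.4431, -0.3888, 0.0267]
ee_rot: [-3.141, 0.002, 3.101]
wrist_force: [-0.2, 2.3, 3.2]
width: 0.0636
finger_force: 30.0
```

Emit:
{"method": "servo_tool", "body": {"targets": [[0, 0, -0.1, 0], [0, 0, -0.1, 0], [0, 0, -0.1, 0], [0, 0, -0.1, 0], [0, 0, -4, 0], [0, 0, -9, 0], [0, 0, -15, 0], [0, 0, -15, 0]], "claw": 0}}

```text
time: 27.78
tool_pos: [0.4448, -0.3911, 0.1829]
ee_rot: [-3.132, 0.01, 3.101]
wrist_force: [0.8, 1.1, -0.0]
width: 0.0943
finger_force: 0.0
```

Emit:
{"method": "servo_tool", "body": {"targets": [[0, 0, 0, 0]]}}

```text
time: 27.9
tool_pos: [0.4423, -0.3884, 0.1752]
ee_rot: [3.141, -0.0, 3.101]
wrist_force: [0.2, -0.3, -1.0]
width: 0.0937
finger_force: 0.0
```

```bash
python3 - <<'E'
from h import *
o=get_obs();p=o["tool_pos"];y=o["ee_rot"][2];print(p,y)
d=np.array([.6211,-.0747])-p[:2];print(d@[np.cos(y),np.sin(y)],d@[np.sin(y),-np.cos(y)],np.degrees(-(2*np.pi-3.013-y)))
s=snapshot("side");t=snapshot("top")
cv2.imwrite("pics/chk3.png",np.hstack([cv2.resize(s[180:410,225:395],None,fx=2.3,fy=2.3),cv2.resize(t[100:330,180:350],None,fx=2.3,fy=2.3)]))
print(proj("side",[.6211,-.0747,.07]),proj("top",[.6211,-.0747,.07]))
E
```

```text
[ 0.44230955 -0.38844147  0.17517061] 3.1005371982504606
-0.1657626134990259 0.3208153582188103 -9.72012064401456
[[326.85447446 219.27678594]] [[311.86320011 154.47715321]]
```

View pics/chk3.png

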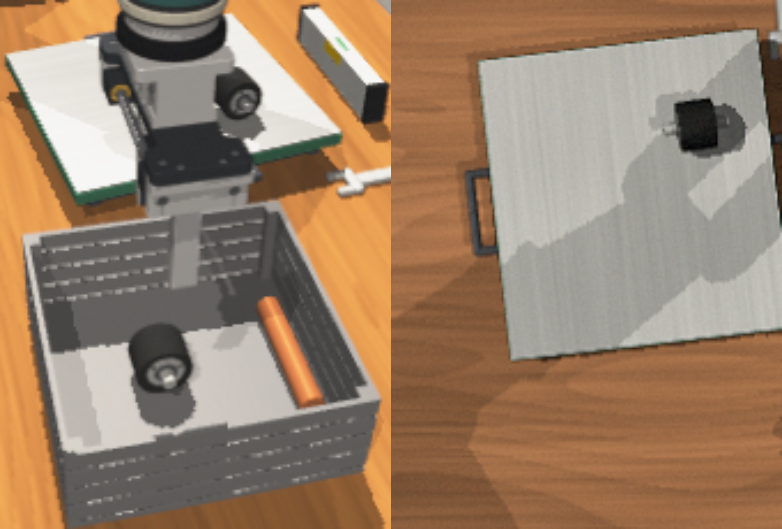

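The faulty roller stands in the crate at about (160,358), clear of the tube. The true one is on the plate at top pixel (313,154), as predicted (312,154.5).

Emit:
{"method": "servo_tool", "body": {"targets": [[-2.5, 4.8, 0, -2], [-5, 9.6, 0, -4], [-7.5, 14.4, 0, -6], [-10, 19.2, 0, -8], [-12.5, 24, 0, -9.7], [-15, 28.8, 0, -9.7], [-16.6, 32.1, 0, -9.7], [-16.6, 32.1, 0, -9.7]]}}

```text
time: 29.0
tool_pos: [0.6213, -0.072, 0.1727]
ee_rot: [3.14, -0.004, -3.009]
wrist_force: [0.4, -0.8, -0.1]
width: 0.0944
finger_force: 0.0
```

Emit:
{"method": "servo_tool", "body": {"targets": [[0, 0, 0, 0], [0, 0, 0, 0]]}}

```text
time: 29.25
tool_pos: [0.6208, -0.0759, 0.175]
ee_rot: [3.141, -0.001, -3.015]
wrist_force: [0.2, -0.4, 0.6]
width: 0.0942
finger_force: 0.0
```

Emit:
{"method": "servo_tool", "body": {"targets": [[0, 0, 4, 0], [0, 0, 8, 0], [0, 0, 10.5, 0], [0, 0, 11.0, 0], [0, 0, 11.0, 0], [0, 0, 11.0, 0]]}}

```text
time: 30.0
tool_pos: [0.6226, -0.0752, 0.0677]
ee_rot: [-3.14, 0.003, -3.014]
wrist_force: [0.3, -0.6, 1.3]
width: 0.0936
finger_force: 0.0
```

Emit:
{"method": "servo_tool", "body": {"targets": [[0, 0, 0, 0], [0, 0, 0, 0], [0, 0, 0, 0], [0, 0, 0, 0], [0, 0, 0, 0]], "claw": 255}}

```text
time: 30.62
tool_pos: [0.6216, -0.0745, 0.0658]
ee_rot: [3.141, 0.0, -3.013]
wrist_force: [0.4, 0.3, 0.6]
width: 0.0637
finger_force: 30.0
```

Emit:
{"method": "servo_tool", "body": {"targets": [[0, 0, -3, 0], [0, 0, -7, 0], [0, 0, -11, 0], [0, 0, -11, 0], [0, 0, -11, 0], [0, 0, -11, 0]]}}

```text
time: 31.38
tool_pos: [0.62, -0.0744, 0.172]
ee_rot: [3.14, -0.006, -3.013]
wrist_force: [-0.1, 0.2, -3.2]
width: 0.0635
finger_force: 30.0
```

```bash
python3 - <<'E'
from h import *
o=get_obs();p=o["tool_pos"];y=o["ee_rot"][2]
d=np.array([.4923,.384])-p[:2];print(p,d@[np.cos(y),np.sin(y)],d@[np.sin(y),-np.cos(y)],np.degrees(-(np.pi-.10-(y%(2*np.pi)))))
E
```

```text
[ 0.62002225 -0.07437002  0.17204303] 0.06805002389138064 0.4709408054347398 13.077559385462788
```

Emit:
{"method": "servo_tool", "body": {"targets": [[0.8, 5.5, 0, 2], [1.6, 11, 0, 4], [2.4, 16.5, 0, 6], [3.2, 22, 0, 8], [4, 27.5, 0, 10], [4.8, 33, 0, 12], [5.6, 38.5, 0, 13], [6.4, 44, 0, 13]]}}

```text
time: 32.38
tool_pos: [0.5003, 0.3547, 0.1734]
ee_rot: [-3.14, -0.003, 3.043]
wrist_force: [0.9, -0.0, -4.1]
width: 0.0636
finger_force: 30.0
```

Emit:
{"method": "servo_tool", "body": {"targets": [[0, 0, 0, 0], [0, 0, 0, 0]]}}

```text
time: 32.62
tool_pos: [0.5012, 0.353, 0.1738]
ee_rot: [-3.139, -0.002, 3.044]
wrist_force: [-0.1, -0.8, -4.1]
width: 0.0635
finger_force: 30.0
```

```bash
cat > g.py <<'E'
from h import *
o=get_obs();p=o["tool_pos"];y=o["ee_rot"][2]
d=np.array([.4923,.384])-p[:2];print(p,o["wrist_force"],d@[np.cos(y),np.sin(y)],d@[np.sin(y),-np.cos(y)],np.degrees(-(np.pi-.10-(y%(2*np.pi)))))
E
python3 g.py
```

```text
[0.50116282 0.3530287  0.1738423 ] [-0.07299898 -0.75254214 -4.13981497] 0.011851417697510374 0.029955217351105273 0.1130759503977672
```

Emit:
{"method": "servo_tool", "body": {"targets": [[0.6, 1.5, 2, 0], [1.2, 3, 4, 0], [1.2, 3, 6.5, 0], [1.2, 3, 6.5, 0], [1.2, 3, 6.5, 0], [1.2, 3, 6.5, 0]]}}

```text
time: 33.38
tool_pos: [0.4936, 0.385, 0.1121]
ee_rot: [3.14, 0.002, 3.043]
wrist_force: [0.7, 0.4, -3.2]
width: 0.0635
finger_force: 30.0
```

```bash
python3 g.py; python3 - <<'E'
from h import *
s=snapshot("side");t=snapshot("top")
cv2.imwrite("pics/chk4.png",np.hstack([cv2.resize(s[115:190,195:270],None,fx=7,fy=7,interpolation=3),cv2.resize(t[185:275,95:135],None,fx=6,fy=525/90,interpolation=3)]))
E
```

```text
[0.4935523  0.3849595  0.11212733] [ 0.68639109  0.41251001 -3.19767037] 0.001151350129488845 -0.0010785514611098522 0.05834949851549187
```

View pics/chk4.png

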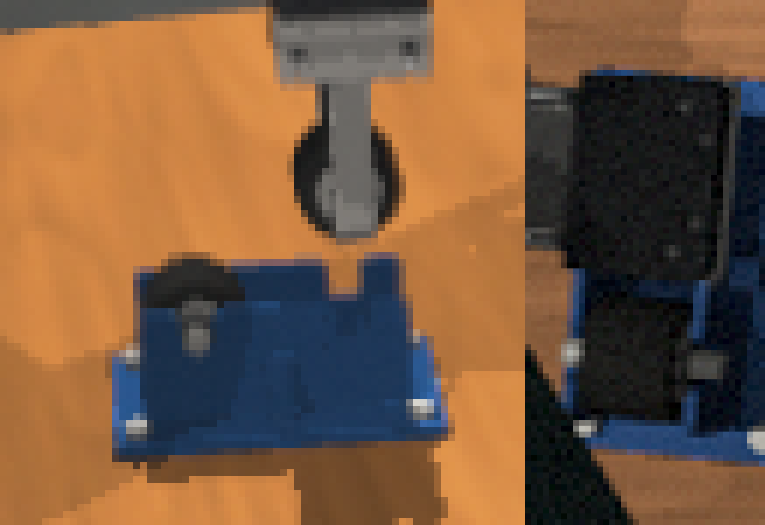

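The side crop shows the held roller above the empty place, with its fingertip at (348,237), the far cheek slot at (345,275) and the seated axle end at (200,345).

```bash
python3 - <<'E'
from h import *
f=lambda P:((proj("side",P)-[195,115]+.5)*7).round(0).tolist()
yh=np.array([.0998,.995]);xh=np.array([.995,-.0998])
seat=np.array([.4923,.384]);t=np.array([.4935,.385])
for q in (seat,):
    print("seated near end",f([[*(q-.074*xh-.032*yh),.05]]),"far slot floor edges+top",f([[*(q+.0245*yh+s*.0075*xh),z] for s in(-1,1) for z in(.044,.064)]))
    print("tip near, outer",f([[*(t-.0445*yh+s*.008*xh),.0981] for s in (-1,1)]))
    print("screws",f([[*(q+.037*xh*0+ a*xh+b*yh),.008] for a,b in((.043,-.05),(-.117,-.05))]))
    print("cheek far top corners",f([[*(q-.037*xh+a*xh+.0265*yh),.064] for a in(-.07,.07)]))
E
```

```text
seated near end [[198.0, 339.0]] far slot floor edges+top [[329.0, 291.0], [327.0, 254.0], [359.0, 289.0], [358.0, 252.0]]
tip near, outer [[337.0, 246.0], [372.0, 244.0]]
screws [[450.0, 418.0], [115.0, 442.0]]
cheek far top corners [[123.0, 266.0], [409.0, 247.0]]
```

Projection agrees with the picture to about 1 mm (slot edges predicted at 329–359, seen at 330–360). Lowering.

Emit:
{"method": "servo_tool", "body": {"targets": [[0.1, -0.1, 1, 0], [0.1, -0.1, 2, 0], [0.1, -0.1, 2.6, 0], [0.1, -0.1, 2.6, 0], [0.1, -0.1, 2.6, 0]]}}

```text
time: 34.1
tool_pos: [0.4918, 0.3838, 0.0848]
ee_rot: [3.141, 0.0, 3.043]
wrist_force: [0.3, -0.2, -3.5]
width: 0.0633
finger_force: 30.0
```

Emit:
{"method": "servo_tool", "body": {"targets": [[0, 0, 0.5, 0], [0, 0, 1, 0], [0, 0, 1.5, 0], [0, 0, 1.5, 0], [0, 0, 1.5, 0]]}}

```text
time: 34.72
tool_pos: [0.4917, 0.3837, 0.0697]
ee_rot: [3.141, 0.0, 3.043]
wrist_force: [-0.1, -1.0, -3.8]
width: 0.064
finger_force: 30.0
```

```bash
python3 g.py
```

```text
[0.49174026 0.38370043 0.06972142] [-0.138652   -1.01946023 -3.75858306] -0.0005275221092489107 0.00035322148895386955 0.07925220080860891
```

Emit:
{"method": "servo_tool", "body": {"targets": [[-0.05, 0, 0.4, 0], [-0.05, 0, 0.8, 0], [-0.05, 0, 1.1, 0], [-0.05, 0, 1.1, 0], [-0.05, 0, 1.1, 0]]}}

```text
time: 35.35
tool_pos: [0.4923, 0.3837, 0.0588]
ee_rot: [3.141, 0.0, 3.043]
wrist_force: [-0.2, 0.1, -2.9]
width: 0.0638
finger_force: 30.0
```

Emit:
{"method": "servo_tool", "body": {"targets": [[0, 0, 0.2, 0], [0, 0, 0.4, 0], [0, 0, 0.6, 0], [0, 0, 0.6, 0], [0, 0, 0.6, 0]]}}

```text
time: 35.98
tool_pos: [0.4922, 0.3836, 0.0527]
ee_rot: [3.142, 0.0, 3.043]
wrist_force: [-0.0, 0.3, -3.1]
width: 0.0636
finger_force: 30.0
```

Entering the slots freely.

Emit:
{"method": "servo_tool", "body": {"targets": [[0, 0, 0.2, 0], [0, 0, 0.4, 0], [0, 0, 0.5, 0], [0, 0, 0.5, 0], [0, 0, 0.5, 0]]}}

```text
time: 36.6
tool_pos: [0.4922, 0.3837, 0.0477]
ee_rot: [3.141, 0.0, 3.043]
wrist_force: [0.5, 0.2, -3.2]
width: 0.0636
finger_force: 30.0
```

Emit:
{"method": "servo_tool", "body": {"targets": [[0, 0, 0.05, 0], [0, 0, 0.1, 0], [0, 0, 0.15, 0], [0, 0, 0.15, 0]]}}

```text
time: 37.1
tool_pos: [0.4921, 0.3836, 0.0461]
ee_rot: [-3.142, -0.0, 3.043]
wrist_force: [-0.4, -0.3, -2.9]
width: 0.0634
finger_force: 30.0
```

Emit:
{"method": "servo_tool", "body": {"targets": [[0, 0, 0.04, 0], [0, 0, 0.08, 0], [0, 0, 0.08, 0]]}}

```text
time: 37.48
tool_pos: [0.4923, 0.3837, 0.0458]
ee_rot: [3.141, 0.0, 3.043]
wrist_force: [-0.8, -0.8, -1.1]
width: 0.0635
finger_force: 30.0
```

Emit:
{"method": "servo_tool", "body": {"targets": [[0, 0, 0.03, 0], [0, 0, 0.03, 0]]}}

```text
time: 37.72
tool_pos: [0.4923, 0.3837, 0.0458]
ee_rot: [3.141, 0.0, 3.043]
wrist_force: [-1.7, -1.2, 2.5]
width: 0.0636
finger_force: 30.0
```

Emit:
{"method": "servo_tool", "body": {"targets": [[0, 0, 0, 0], [0, 0, 0, 0], [0, 0, 0, 0], [0, 0, 0, 0], [0, 0, 0, 0]], "claw": 0}}

```text
time: 38.35
tool_pos: [0.4922, 0.3837, 0.0451]
ee_rot: [3.141, 0.0, 3.043]
wrist_force: [-0.3, -1.2, 1.0]
width: 0.094
finger_force: 0.0
```

Emit:
{"method": "servo_tool", "body": {"targets": [[0, 0, -1.5, 0], [0, 0, -4, 0], [0, 0, -8, 0], [0, 0, -14, 0], [5, -5, -16, 0], [5, -10, -16, 0], [5, -15, -16, 0], [5, -20, -16, 0]]}}

```text
time: 39.35
tool_pos: [0.4225, 0.1882, 0.2068]
ee_rot: [3.141, 0.003, 3.044]
wrist_force: [0.7, -0.7, 0.5]
width: 0.094
finger_force: 0.0
```

```bash
python3 - <<'E'
from h import *
s=snapshot("side");t=snapshot("top");print(get_obs()["tool_pos"])
cv2.imwrite("pics/fin.png",np.hstack([cv2.resize(s[135:190,200:270],None,fx=5.5,fy=9.5,interpolation=3),cv2.resize(t[185:275,90:160],None,fx=5.8,fy=522.5/90,interpolation=3)[:522]if 0 else cv2.resize(t[185:275,90:160],(400,522),interpolation=3)]))
E
```

```text
[0.42263402 0.18622361 0.20688395]
```

View pics/fin.png

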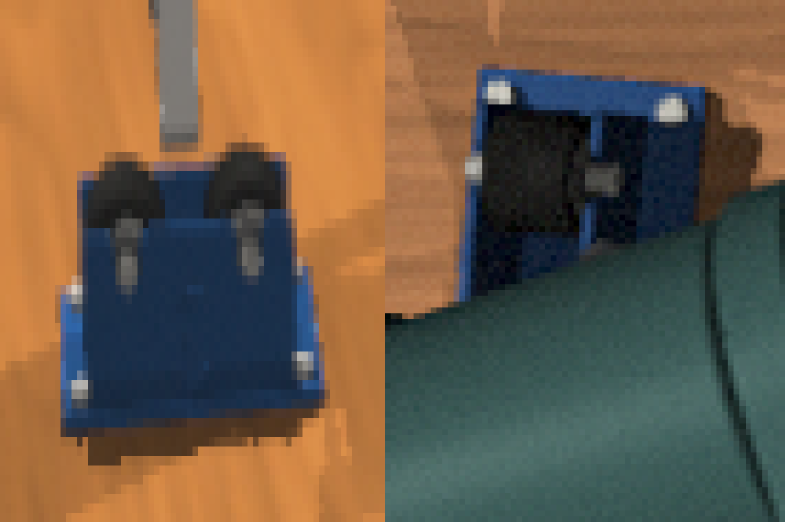

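The true roller sits in the rest level with its neighbour: axle ends at (127,265) and (250,255), a tilt that matches the rest's own slant in the picture. The gripper is clear of everything.

```bash
python3 -c "
from bench import *
print(close_job())"
```

```text
the job is handed in; nothing more can be done
None
```

The job is handed in: the roller that started on the +y side of the plate was the faulty one (its axle rose and fell about 2.5 mm each way) and is in the scrap crate, and the true one is seated in the pipe rest.

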